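# Slide the freshly glazed bottle vase into its drying bay

### The arm

A 6-joint arm with a two-finger parallel gripper is mounted at the origin on the work surface. World frame = base frame: x ahead of the robot, y to its left, z up, the work surface at z = 0. Lengths are in m, angles in rad, forces in N, time in s.
With the tool pointing down it reaches from about 0.25 to 0.8 m from the base axis. Payload 3.9 kg.
Tool frame: the origin (TCP) lies at the centre of the arm's flange, where the gripper is bolted on; the fingertips stand 173 mm ahead of it and the grasp point (between the pads) lies 155 mm ahead of it; z points along the fingers, x is the direction in which the jaws open and shut, and the axes are right-handed (so a half turn about z gives the same grasp; the last joint's range is limited). The gripper opens to 85 mm and grips with 20 to 120 N. Pads are 22 mm wide; open, the fingers measure 114 mm over their backs; the gripper's body (76 mm by 85 mm) begins 54 mm behind the grasp point. The pads swing forward as they close: fully open they stand 13 mm farther back than shut.
Start: joints at [-1.253, 0.26, -0.138, 1.173, 0, 1.571], TCP at [0.164, -0.499, 0.405] pointing down, gripper open.
Joint ranges: [-2.78, 2.78], [-0.83, 1.72], [-1.28, 1.37], [-1.9, 2.12], [-1.57, 1.48], [-3.14, 3.14]. Speed limits (rad/s): [2.57, 2.57, 3.14, 3.14, 3.14, 3.14].

### API

Orientations are given as [roll, pitch, yaw] about the fixed x, y, z axes, in that order (R = Rz(yaw) Ry(pitch) Rx(roll)).
In Python, from station import arm gives the robot as it stands.
- The arm moves only by the tool step_arm, never from a script. Its argument "rows" is a list of rows, each an object with "rotation": the turn, a rotation vector about the tool's x, y, z in degrees, a list of three; "slide": the shift along the tool's x, y, z in cm, a list of three; "hand": the finger opening in cm, from 0 to 8.54. A call has 1 to 10 rows; each row is the pose to reach, as a shift and turn from the pose commanded when the call began, along the tool's axes at that moment; what a row does not reach only later rows make up. A row lasts 1/12 s, in which the tool goes at most 41.7 mm and 7.16 degrees, less where a joint would pass 70% of its speed; a pose out of reach is approached as far as the arm can. A call with a gripper value outside its range is refused whole. The fingers move at their own pace and stop on an object; "force" is the grip in N (left out, the last holds). Time passes only in rows, so rows that repeat a pose let the fingers close. It gives the time, the measured TCP pose, the force and the opening at its end, in the units of the state.
- arm.observe(): the state, without advancing time (a new reading comes with each control period).
- arm.read_camera(name): name is "scene" or "top"; returns a dict with "pixels" (400x640x3 uint8, red, green, blue), "z_map" (400x640 float32, m along the optical axis (not along the pixel's ray), 0 where there is no reading), "K" (3x3 intrinsics, pixels), "dist" ([k1, k2, p1, p2, k3] as OpenCV has them; the pictures are not rectified), "R" (3x3) and "t" (3): a world point X has camera coordinates R X + t. Camera axes: x right, y down, z forward; pixel columns grow to the right and rows downward; lengths in m; the calibration is good to about 2 mm. A picture is of the moment at which its call begins.
- arm.finish_job(): hands the job in, once; it reports no verdict.
Trained networks look in the newest picture that a camera, given by its name, has taken for a name from the list of things; names that differ only in an ending like _2 or _b are one class to them, and where a whole thing is asked for, a point or a joint stands for the part that bears it (a point fixed in the world has none). Each returns a list of dicts, best first, with "conf" (0 to 1); they miss things now and then, are a little off and sometimes report something else, mostly with a low value. They report only what shows in the picture. A call takes as long as a camera call. They do not tell look-alikes from the thing itself.
- arm.cut_out(camera, label): "region" (400x640 bool, what is visible of it) and "point" ([column, row] in pixels, amid what is visible of it).
The state is a dict: "time_s": time; "joint_positions": joint angles; "qd": joint speeds; "joint_torque": joint torques, N m; "tcp_pos": TCP position; "orientation": TCP orientation; "force": force on the tool from outside, world axes, zero at the start; "torque": the same for the moment, N m; "width": finger opening in m.
Only numpy, scipy, OpenCV 4.12 (cv2) and the standard library are available. Lean on these libraries where they do the work, as an engineer would, in place of code of your own. Each camera call takes 0.05 s, during which the arm holds its last target. There are 200 camera calls.

### The job

Slide the tall, freshly glazed bottle vase across the bench into the drying bay (the three low wooden rails) until its foot is fully home, resting gently against the back rail: do not ram or press it hard against the rails. Push it only low down on its bare clay foot: touch no part of the glazed body above, do not lift the vase, and keep it upright all the way. Leave the mug, the jar and the bowl where they stand.

Things in the scene. Friction and masses are not known exactly. Their poses are not given: they have to be found in the camera images.
- vase: Bottle vase, 250 mm tall, about 0.5 kg, loose on the bench. This entry is its bare reddish clay foot, the only part that may be touched: a round disc 88 mm in diameter, 30 mm high (side upright to 26 mm, then bevelled). Origin: centre of the foot's underside; z up the vase; yaw has no meaning. Takes about 4 to 10 N to slide; too wide for most grippers.
- glaze: White glazed upper part, fixed on the foot, not to be touched. Same origin and axes as vase. Round: radius 26 mm at height 30, 29 mm from 60 to 100, 24 at 140, 13 at 180, 11 at 220, 16 at the lip at 250 mm. The foot stands out 15 mm beyond it: the body of a plumb gripper may strike the glaze; fingers leaning with their upper end away from the vase reach the foot alone.
- bay: Drying bay fixed to the bench: three pale wooden rails 30 mm high, 15 mm thick, round a floorless rectangle 112 mm wide (y) by 90 mm deep (x). Origin: on the bench at its centre; x points from the open mouth (x = -45 mm, roughly facing the robot) to the back rail (inner face x = +45 mm); side rails' inner faces at y = +-56 mm. Fully home, the vase's axis is at x = +1 mm, y within 12 mm.
- bat: Round wooden throwing bat, a disc 160 mm in diameter and 12 mm thick, fixed to the bench beside the bay (left or right of it). Origin: centre of its underside. The mug stands on it.
- mug: Bystander: blue ceramic mug standing on the bat, 76 mm in diameter, 85 mm high, handle at its +y side. Origin: centre of its underside.
- jar: Bystander: grey jar with white cap, 80 mm in diameter, 100 mm high, on the bench at one side. Origin: centre of its underside.
- bowl: Bystander: steel water bowl, empty, 120 mm in diameter, 55 mm high, on the bench at the other side. Origin: centre of its underside.
There are look-alikes about, which are no part of the job. Of the things shaped like the vase, the white one is meant. There is more than one size of the bay; the job needs the larger.

How it is judged:
By the outcome, as a careful person would: the job done as asked, in the order asked, and still so for the second after the job is handed in, with the robot touching nothing.
It also fails if it takes over 72 s, if anything falls off the work surface, if the arm or the gripper's body presses on something with over 40 N, if the wrist force passes 120 N, or if a joint passes its speed limit or range.

## Working session

There is one attempt and no reset: what is moved stays moved. The work goes in short steps, Python scripts to look and compute and a tool call to move; the robot and the scene stay as the last step left them, time stands still between calls to the robot, and variables do not carry over. Pictures are saved under pics/ and viewed, about 8 in all and at most 12, crops included, and the job is handed in when it is done.

Besides the shell and the picture viewer there is one more tool, called after "Emit:" by a JSON object that holds its "api" and its "payload", one argument or row to a line. step_arm: Moves the arm, as the interface text tells. Its arguments: {"type":"object","properties":{"rows":{"type":"array","items":{"type":"object","properties":{"rotation":{"type":"array","items":{"type":"number"}},"slide":{"type":"array","items":{"type":"number"}},"hand":{"type":"number"}}}},"force":{"type":"number"}},"required":["rows"]}

```bash
mkdir -p pics; cat > h.py <<'E'
from station import arm
import numpy as np, cv2
from scipy.spatial.transform import Rotation as Ro
def world(c, px):  # px Nx2 -> world points from depth
    px=np.asarray(px); z=c["z_map"][px[:,1],px[:,0]].astype(float)
    n=cv2.undistortPoints(px.astype(np.float64).reshape(-1,1,2),np.array(c["K"],float),np.array(c["dist"],float)).reshape(-1,2)
    P=np.c_[n*z[:,None],z][z>0]
    return (P-np.array(c["t"]))@np.array(c["R"])
def proj(c,X):
    return cv2.projectPoints(np.array(X,float).reshape(-1,1,3),cv2.Rodrigues(np.array(c["R"],float))[0],np.array(c["t"],float),np.array(c["K"],float),np.array(c["dist"],float))[0].reshape(-1,2)
def save(c,name,crop=None,s=1):
    p=c["pixels"][:,:,::-1]
    if crop: x0,y0,x1,y1=crop; p=p[y0:y1,x0:x1]
    cv2.imwrite("pics/"+name,cv2.resize(p,None,fx=s,fy=s))
E
python3 - <<'E'
from h import *
cs={n:arm.read_camera(n) for n in("scene","top")}
im=np.vstack([cs[n]["pixels"][:,:,::-1] for n in cs]); cv2.imwrite("pics/a.png",cv2.resize(im,(480,600))) if 0 else None
for n in cs: save(cs[n],n+"1.png")
for n in cs:
  for l in("vase","glaze","bay","bat","mug","jar","bowl"):
    for d in arm.cut_out(n,l):
        r=np.argwhere(d["region"])[:,::-1]; W=world(cs[n],r)
        print(n,l,round(d["conf"],2),np.round(d["point"]),len(r),"med",np.median(W,0).round(3),"lo",np.percentile(W,3,0).round(3),"hi",np.percentile(W,97,0).round(3))
print(arm.observe())
E
```

```text
scene vase 0.67 [349. 192.] 1976 med [0.533 0.102 0.103] lo [0.496 0.063 0.005] hi [0.551 0.13  0.25 ]
scene vase 0.65 [319. 174.] 1845 med [ 0.5   -0.023  0.094] lo [ 0.472 -0.056  0.006] hi [0.527 0.006 0.248]
scene glaze 0.61 [319. 161.] 1392 med [ 0.498 -0.025  0.123] lo [ 0.474 -0.053  0.033] hi [ 0.513 -0.008  0.25 ]
scene glaze 0.6 [350. 182.] 1477 med [0.534 0.099 0.124] lo [0.514 0.074 0.038] hi [0.547 0.117 0.25 ]
scene bay 0.91 [233. 225.] 1364 med [ 0.711 -0.106  0.022] lo [ 0.634 -0.192  0.001] hi [ 0.755 -0.042  0.032]
scene bay 0.6 [193. 198.] 441 med [ 0.705 -0.283  0.016] lo [ 0.654 -0.346  0.004] hi [ 0.742 -0.242  0.023]
scene bat 0.83 [312. 266.] 1832 med [0.713 0.145 0.012] lo [0.629 0.057 0.004] hi [0.758 0.2   0.015]
scene mug 0.9 [326. 239.] 1814 med [0.686 0.139 0.068] lo [0.63  0.099 0.018] hi [0.721 0.171 0.098]
scene jar 0.58 [440. 238.] 1807 med [0.526 0.339 0.07 ] lo [0.474 0.3   0.007] hi [0.539 0.368 0.101]
scene bowl 0.63 [243. 156.] 818 med [ 0.479 -0.34   0.039] lo [ 0.431 -0.384  0.014] hi [ 0.538 -0.274  0.056]
top vase 0.82 [338. 231.] 850 med [ 
[... 1200 characters left out ...]
81  0.057]
{'time_s': 0.8, 'joint_positions': array([-1.25301514e+00,  2.59976106e-01, -1.38048300e-01,  1.17265325e+00,
       -1.30403111e-05,  1.57081259e+00]), 'qd': array([ 1.94675778e-03, -8.64209275e-04,  2.81688912e-04, -2.53272812e-03,
        1.96602936e-03, -7.48483133e-05]), 'joint_torque': array([-2.03196061e-03, -4.05551863e+01,  2.54224241e+01,  5.56516570e-04,
       -2.40334894e-04,  3.27663400e-06]), 'tcp_pos': array([ 0.16404513, -0.49873158,  0.40473646]), 'orientation': array([ 3.14157962e+00, -1.18669898e-04, -1.25303141e+00]), 'force': array([ 0.39719014,  0.11481763, -0.26775669]), 'torque': array([-0.06517203, -0.00575647, -0.03233947]), 'width': 0.08534128410037654}
```

View pics/scene1.png

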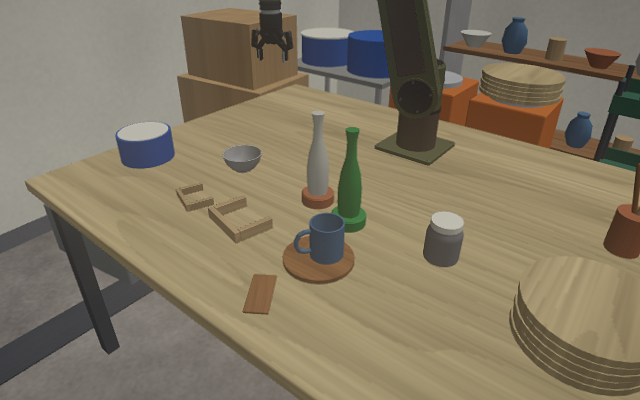

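View pics/top1.png

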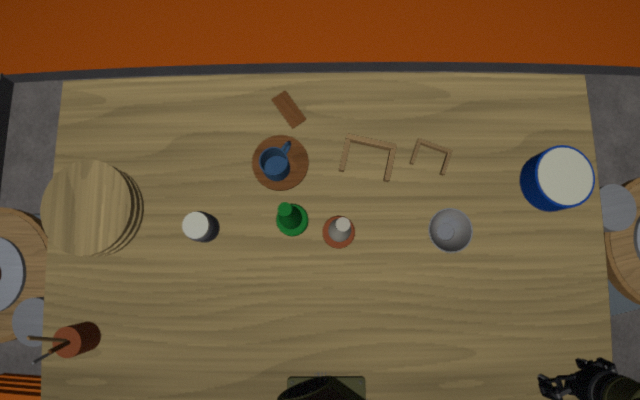

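The white vase is at scene (318,165), top (340,231); the green look-alike is at scene (350,185), top (290,218). The large bay is at scene (240,218), top (370,155); the small one is at scene (195,198), top (431,152). I choose the white vase and the larger bay, and will now measure both exactly.

```bash
cat >> h.py <<'E'
from scipy.optimize import least_squares
def sel(n,lab,near):
    ds=arm.cut_out(n,lab); return min(ds,key=lambda d:np.hypot(*(np.array(d["point"])-near)))["region"]
def fitbay(W,x0=(0.69,-0.118,-0.25)):
    def f(p):
        c,s=np.cos(p[2]),np.sin(p[2]); d=W[:,:2]-p[:2]; u=d@[c,s]; v=d@[-s,c]
        def box(a,b,e,g): return np.hypot(np.maximum(0,np.maximum(a-u,u-b)),np.maximum(0,np.maximum(e-v,v-g)))
        return np.minimum.reduce([box(45,60,-71,71),box(-45,60,56,71),box(-45,60,-71,-56)]) if 0 else np.minimum.reduce([box(.045,.06,-.071,.071),box(-.045,.06,.056,.071),box(-.045,.06,-.071,-.056)])*1000
    best=min((least_squares(f,[x0[0],x0[1],a],x_scale=[.01,.01,.1],diff_step=1e-3,loss="soft_l1") for a in np.linspace(-.5,.5,11)),key=lambda r:r.cost)
    return best.x,np.mean(best.fun)
def circ(P,r,x0):
    return least_squares(lambda p:(np.hypot(P[:,0]-p[0],P[:,1]-p[1])-r)*1000,x0,loss="soft_l1",x_scale=.01)
E
python3 - <<'E'
from h import *
near={"scene":dict(bay=(233,225),vase=(319,180)),"top":dict(bay=(373,143),vase=(340,231))}
B=[]
for n in("scene","top"):
    c=arm.read_camera(n)
    W=world(c,np.argwhere(sel(n,"bay",near[n]["bay"]))[:,::-1]); W=W[(W[:,2]>.024)&(W[:,2]<.036)]
    print(n,"bay",len(W),fitbay(W)); B.append(W)
    m=cv2.dilate(sel(n,"vase",near[n]["vase"]).astype(np.uint8),np.ones((5,5))); W=world(c,np.argwhere(m)[:,::-1])
    lip=W[W[:,2]>.244]; print("lip",lip[:,:2].mean(0).round(4),len(lip), (lip.max(0)+lip.min(0))[:2]/2)
    f=W[(W[:,2]>.006)&(W[:,2]<.024)]; r=circ(f,.044,[.477,-.03]); print("foot",r.x.round(4),np.abs(r.fun).mean(),len(f))
    if n=="scene": r2=circ(W[(W[:,2]>.06)&(W[:,2]<.1)],.029,[.477,-.03]);print("body",r2.x,np.abs(r2.fun).mean()); save(c,"crop1.png",(170,90,370,260),4) 
    else: cc=c
print("both",fitbay(np.vstack(B)))
E
```

```text
scene bay 601 (array([ 0.6840929 , -0.11659536, -0.23529501]), np.float64(0.08360685977350012))
lip [ 0.4884 -0.0324] 76 [ 0.48452158 -0.03574788]
foot [ 0.4836 -0.0363] 1.2172386171198586 187
body [ 0.48366476 -0.03594066] 1.1008803809080354
top bay 609 (array([ 0.68237833, -0.11763275, -0.23909323]), np.float64(0.010658044655953807))
lip [ 0.4844 -0.0353] 168 [ 0.48420125 -0.0349705 ]
foot [ 0.4842 -0.0353] 1.2660365819381227 10
both (array([ 0.68329541, -0.11676153, -0.23671288]), np.float64(0.07536220434930054))
```

View pics/crop1.png

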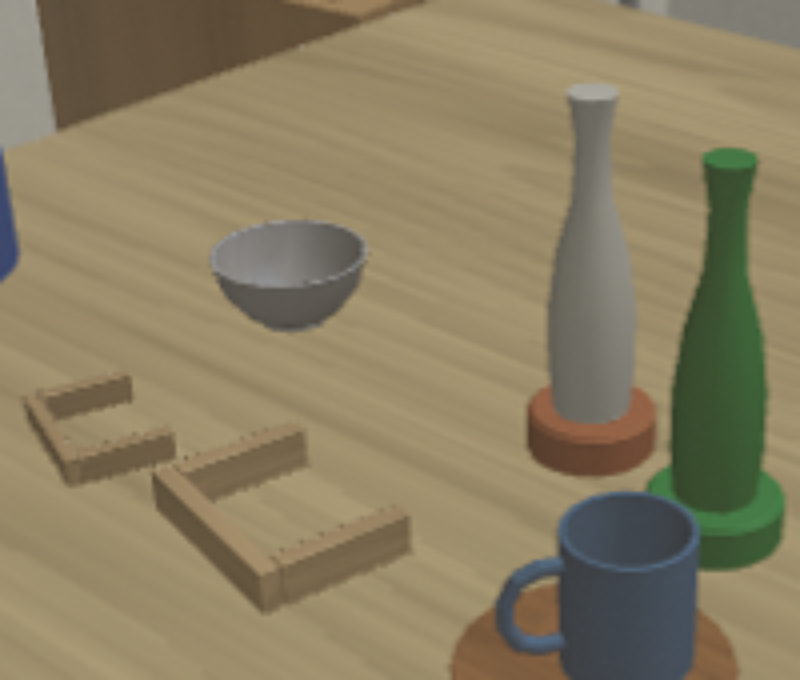

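The crop confirms it: the white vase on its reddish foot, clear of the green bottle, and the larger bay, whose mouth faces the robot. Its foot starts at bay coordinates u≈-213, v≈+32 mm. I'll use a half-open fork tilted 40°, aligned with the bay axis.

```bash
cat >> h.py <<'E'
B=np.array([.683,-.117]); YAW=-.238
def frame(t,phi=YAW):
    s,c=np.sin(t),np.cos(t); x=np.array([-np.sin(phi),np.cos(phi),0]); z=np.array([s*np.cos(phi),s*np.sin(phi),-c])
    return np.c_[x,np.cross(z,x),z]
def uv(p): 
    d=np.asarray(p)[:2]-B; c,s=np.cos(YAW),np.sin(YAW); return np.array([c*d[0]+s*d[1],-s*d[0]+c*d[1]])
def xy(u,v):
    c,s=np.cos(YAW),np.sin(YAW); return B+[c*u-s*v,s*u+c*v]
def move(p,R):
    o=arm.observe(); R0=Ro.from_euler("xyz",o["orientation"]).as_matrix()
    print("slide cm",(R0.T@(np.asarray(p)-o["tcp_pos"])*100).round(2),"rot deg",np.degrees(Ro.from_matrix(R0.T@R).as_rotvec()).round(2))
def tcp_for(front_u,v,low,t=np.radians(40),L=.173):  # front corner u, v, height of lowest corner
    tu=front_u-.011*np.cos(t)-L*np.sin(t); return np.r_[xy(tu,v),low+.011*np.sin(t)+L*np.cos(t)]
E
python3 - <<'E'
from h import *
p=tcp_for(-.213-.036-.04,.032,.006); print(p)
R=frame(np.radians(40))
move(p+[0,0,.2],R); 
E
```

```text
[0.29343421 0.01043607 0.14559635]
slide cm [-44.32 -28.2    5.91] rot deg [ -14.58   51.1  -140.4 ]
```

Emit:
{"api": "step_arm", "payload": {
  "rows": [
    {"slide": [-22,-14,0],"rotation": [0,0,-70],"hand": 5},
    {"slide": [-22,-14,0],"rotation": [0,0,-70],"hand": 5},
    {"slide": [-22,-14,0],"rotation": [0,0,-70],"hand": 5},
    {"slide": [-22,-14,0],"rotation": [0,0,-70],"hand": 5},
    {"slide": [-22,-14,0],"rotation": [0,0,-70],"hand": 5},
    {"slide": [-22,-14,0],"rotation": [0,0,-70],"hand": 5},
    {"slide": [-22,-14,0],"rotation": [0,0,-70],"hand": 5},
    {"slide": [-22,-14,0],"rotation": [0,0,-70],"hand": 5},
    {"slide": [-22,-14,0],"rotation": [0,0,-70],"hand": 5},
    {"slide": [-22,-14,0],"rotation": [0,0,-70],"hand": 5}
  ]
}}

```text
time_s: 1.93
tcp_pos: [0.2284, -0.2454, 0.405]
orientation: [3.141, -0.001, -0.024]
force: [0.5, -0.1, -0.8]
width: 0.0499
```

```bash
python3 - <<'E'
from h import *
p=tcp_for(-.213-.036-.04,.032,.006)
move(p+[0,0,.2],frame(np.radians(40))); o=arm.observe(); print(o["joint_positions"].round(3),o["width"],o["time_s"],o["force"])
E
```

```text
slide cm [  5.88 -25.73   5.92] rot deg [-33.52  27.06 -74.36]
[-0.821 -0.07  -0.514  1.126 -0.     0.774] 0.04992598504137768 1.9333 [ 0.51633573 -0.1286497  -0.80828704]
```

Emit:
{"api": "step_arm", "payload": {
  "rows": [
    {"slide": [5.9,-25.7,5.9],"rotation": [-33.5,27,-74.4]},
    {"slide": [5.9,-25.7,5.9],"rotation": [-33.5,27,-74.4]},
    {"slide": [5.9,-25.7,5.9],"rotation": [-33.5,27,-74.4]},
    {"slide": [5.9,-25.7,5.9],"rotation": [-33.5,27,-74.4]},
    {"slide": [5.9,-25.7,5.9],"rotation": [-33.5,27,-74.4]},
    {"slide": [5.9,-25.7,5.9],"rotation": [-33.5,27,-74.4]},
    {"slide": [5.9,-25.7,5.9],"rotation": [-33.5,27,-74.4]},
    {"slide": [5.9,-25.7,5.9],"rotation": [-33.5,27,-74.4]},
    {"slide": [5.9,-25.7,5.9],"rotation": [-33.5,27,-74.4]},
    {"slide": [5.9,-25.7,5.9],"rotation": [-33.5,27,-74.4]}
  ]
}}

```text
invalid input at $.rows[0]: expected keys rotation, slide, hand
```

```bash
python3 - <<'E'
from h import *
p=tcp_for(-.213-.036-.04,.032,.006)
move(p+[0,0,.06],frame(np.radians(40))); o=arm.observe(); print(o["joint_positions"].round(3),o["tcp_pos"],o["time_s"],o["force"])
E
```

```text
slide cm [  5.87 -25.74  19.92] rot deg [-33.52  27.06 -74.36]
[-0.821 -0.07  -0.514  1.126 -0.     0.774] [ 0.2283999  -0.24537532  0.40498529] 1.9333 [ 0.51633573 -0.1286497  -0.80828704]
```

Emit:
{"api": "step_arm", "payload": {
  "rows": [
    {"slide": [5.9,-25.7,5.9],"rotation": [-33.5,27,-74.4],"hand": 5},
    {"slide": [5.9,-25.7,5.9],"rotation": [-33.5,27,-74.4],"hand": 5},
    {"slide": [5.9,-25.7,5.9],"rotation": [-33.5,27,-74.4],"hand": 5},
    {"slide": [5.9,-25.7,5.9],"rotation": [-33.5,27,-74.4],"hand": 5},
    {"slide": [5.9,-25.7,5.9],"rotation": [-33.5,27,-74.4],"hand": 5},
    {"slide": [5.9,-25.7,5.9],"rotation": [-33.5,27,-74.4],"hand": 5},
    {"slide": [5.9,-25.7,5.9],"rotation": [-33.5,27,-74.4],"hand": 5},
    {"slide": [5.9,-25.7,5.9],"rotation": [-33.5,27,-74.4],"hand": 5},
    {"slide": [5.9,-25.7,5.9],"rotation": [-33.5,27,-74.4],"hand": 5},
    {"slide": [5.9,-25.7,5.9],"rotation": [-33.5,27,-74.4],"hand": 5}
  ]
}}

```text
time_s: 2.77
tcp_pos: [0.2952, 0.0106, 0.3457]
orientation: [2.567, -0.074, 1.078]
force: [-0.0, -1.2, -0.8]
width: 0.05
```

```bash
python3 - <<'E'
from h import *
p=tcp_for(-.213-.036-.04,.032,.006)
move(p+[0,0,.06],frame(np.radians(40))); o=arm.observe(); print(o["joint_positions"].round(3),o["tcp_pos"],o["time_s"],o["force"])
E
```

```text
slide cm [-1.12 -7.71 11.64] rot deg [ -6.52   5.31 -14.25]
[ 0.181 -0.323 -0.962  0.427 -0.295  0.619] [0.29520522 0.01055989 0.34568108] 2.7667 [-0.00827086 -1.15294825 -0.80669317]
```

Emit:
{"api": "step_arm", "payload": {
  "rows": [
    {"slide": [-1.1,-7.7,11.6],"rotation": [-6.5,5.3,-14.2],"hand": 5},
    {"slide": [-1.1,-7.7,11.6],"rotation": [-6.5,5.3,-14.2],"hand": 5},
    {"slide": [-1.1,-7.7,11.6],"rotation": [-6.5,5.3,-14.2],"hand": 5},
    {"slide": [-1.1,-7.7,11.6],"rotation": [-6.5,5.3,-14.2],"hand": 5},
    {"slide": [-1.1,-7.7,11.6],"rotation": [-6.5,5.3,-14.2],"hand": 5},
    {"slide": [-1.1,-7.7,11.6],"rotation": [-6.5,5.3,-14.2],"hand": 5}
  ]
}}

```text
time_s: 3.27
tcp_pos: [0.3105, 0.0156, 0.228]
orientation: [2.475, 0.006, 1.315]
force: [-1.0, -0.6, 0.5]
width: 0.0502
```

```bash
python3 - <<'E'
from h import *
p=tcp_for(-.213-.036-.04,.032,.006)
move(p,frame(np.radians(40))); o=arm.observe(); print(o["joint_positions"].round(3),o["tcp_pos"],o["time_s"],o["force"])
c=arm.read_camera("scene"); save(c,"s2.png",(240,60,440,240),4)
E
```

```text
slide cm [-0.88 -6.29  5.54] rot deg [-1.82  0.89 -0.58]
[ 0.174 -0.056 -1.281 -0.274 -0.265  0.343] [0.31053906 0.01558761 0.22796231] 3.2667 [-0.95254283 -0.56481164  0.51119602]
```

View pics/s2.png

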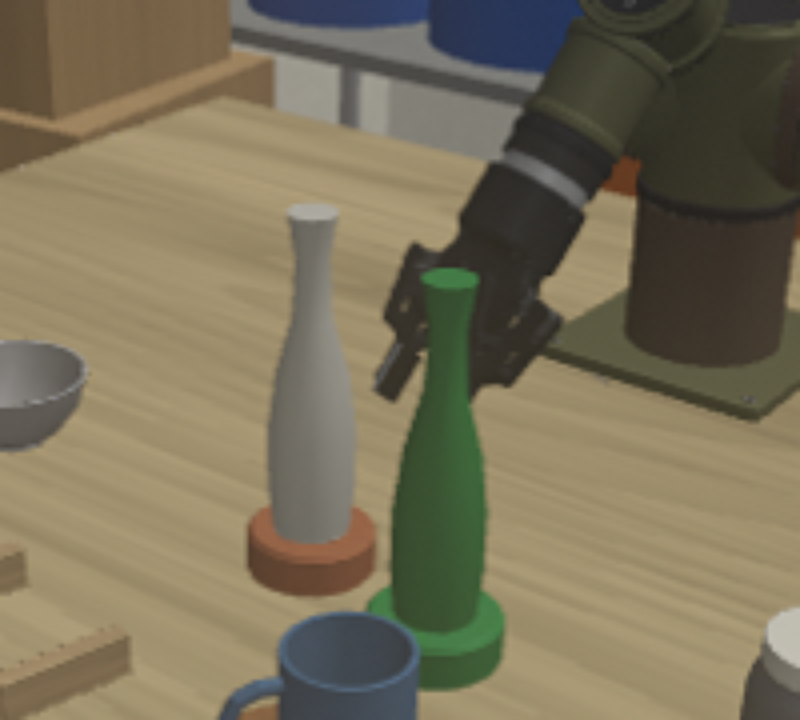

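The picture shows the fork behind the vase, clear of both bottles (fingertips about (390,390), vase foot (312,545)), but the elbow has reached its limit. Reducing the tilt to 30° pushes the wrist outward and still leaves about 15 mm between gripper body and glaze.

```bash
python3 - <<'E'
from h import *
t=np.radians(30)
p=tcp_for(-.213-.036-.03,.032,.008,t); print(p)
move(p+[0,0,.05],frame(t)); move(p,frame(t))
E
```

```text
[0.32608948 0.00251397 0.16332239]
slide cm [-0.8   0.63  2.37] rot deg [ 8.13  0.87 -0.64]
slide cm [-0.77 -2.45  6.3 ] rot deg [ 8.13  0.87 -0.64]
```

Emit:
{"api": "step_arm", "payload": {
  "rows": [
    {"slide": [-0.8,0.6,2.4],"rotation": [8.1,0.9,-0.6],"hand": 5},
    {"slide": [-0.8,0.6,2.4],"rotation": [8.1,0.9,-0.6],"hand": 5},
    {"slide": [-0.8,0.6,2.4],"rotation": [8.1,0.9,-0.6],"hand": 5}
  ]
}}

```text
time_s: 3.57
tcp_pos: [0.3268, 0.0019, 0.2144]
orientation: [2.614, -0.002, 1.33]
force: [-0.3, -0.1, 0.4]
width: 0.0502
```

```bash
python3 - <<'E'
from h import *
t=np.radians(30)
p=tcp_for(-.213-.036-.03,.032,.008,t)
move(p+[0,0,.02],frame(t)); move(p,frame(t)); o=arm.observe(); print(o["joint_positions"].round(3),o["tcp_pos"],o["time_s"],o["force"])
E
```

```text
slide cm [ 0.03 -1.64  2.65] rot deg [ 0.22 -0.05 -0.19]
slide cm [ 0.03 -2.64  4.37] rot deg [ 0.22 -0.05 -0.19]
[ 0.075  0.003 -1.2   -0.138 -0.155  0.276] [0.32680283 0.00191817 0.21442622] 3.5667 [-0.32289245 -0.13223559  0.41621631]
```

Emit:
{"api": "step_arm", "payload": {
  "rows": [
    {"slide": [0,-1.6,2.6],"rotation": [0.2,0,0],"hand": 5},
    {"slide": [0,-1.6,2.6],"rotation": [0.2,0,0],"hand": 5},
    {"slide": [0,-1.6,2.6],"rotation": [0.2,0,0],"hand": 5}
  ]
}}

```text
time_s: 3.82
tcp_pos: [0.3236, 0.0028, 0.1822]
orientation: [2.623, -0.0, 1.333]
force: [-0.4, -0.3, -0.5]
width: 0.05
```

```bash
python3 - <<'E'
from h import *
t=np.radians(30)
p=tcp_for(-.213-.036-.03,.032,.008,t)
move(p,frame(t)); o=arm.observe(); print(o["joint_positions"].round(3),o["tcp_pos"],o["time_s"],o["force"])
c=arm.read_camera("top"); save(c,"t2.png",(260,180,420,300),5)
R=Ro.from_euler("xyz",o["orientation"]).as_matrix()
# measured finger points: near tip
ys,xs=np.mgrid[180:300,260:420]; W=world(c,np.c_[xs.ravel(),ys.ravel()]); T=(W-o["tcp_pos"])@R
k=(np.abs(T[:,0])<.06)&(np.abs(T[:,1])<.03)&(T[:,2]>.08)&(T[:,2]<.2)&(W[:,2]>.012)
print(k.sum()); print(np.c_[T[k]*1000,W[k]*1000][np.argsort(-T[k,2])][:25].round(0))
E
```

```text
slide cm [ 0.03 -0.72  1.76] rot deg [-0.26 -0.02  0.01]
[ 0.079  0.106 -1.265 -0.298 -0.155  0.277] [0.32359215 0.00278818 0.18217465] 3.8167 [-0.38541025 -0.3248405  -0.51343073]
398
[[  5.  27. 198. 443. -21.  24.]
 [  2.  29. 195. 442. -24.  27.]
 [ -0.  30. 194. 442. -26.  28.]
 [-26.   9. 166. 405. -44.  43.]
 [ 33.   9. 165. 419.  14.  43.]
 [-23.   9. 164. 405. -41.  44.]
 [ 31.  11. 163. 419.  11.  46.]
 [-23.  -2. 163. 395. -38.  40.]
 [-29.  10. 160. 403. -46.  48.]
 [-35.   6. 159. 397. -51.  47.]
 [ 35.   6. 159. 413.  17.  47.]
 [-26.  10. 158. 403. -43.  50.]
 [ 33.  10. 158. 416.  14.  50.]
 [ 30.  11. 158. 416.  11.  51.]
 [ 27.  12. 157. 416.   9.  52.]
 [ 37.   7. 156. 413.  19.  50.]
 [-32.   8. 155. 397. -48.  51.]
 [-27.   9. 155. 400. -43.  52.]
 [ 40.   7. 155. 413.  22.  51.]
 [ 39.   4. 155. 411.  22.  49.]
 [-23.  12. 154. 403. -40.  54.]
 [ 32.  10. 153. 413.  14.  54.]
 [-33.   6. 153. 395. -48.  52.]
 [ 34.   7. 153. 411.  17.  53.]
 [ 29.  11. 153. 413.  11.  55.]]
```

View pics/t2.png

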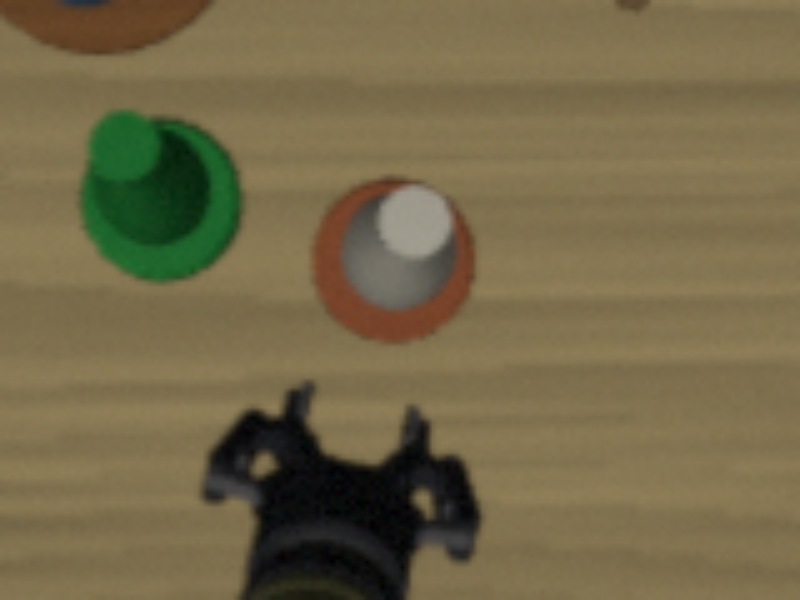

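The top crop shows both fingertips (300,385) and (415,410) behind the foot (centre about (393,260)), straddling it. The tips measure about 167 mm ahead of the TCP at this opening, so I'll correct for that.

```bash
sed -i 's/L=.173)/L=.167)/' h.py; python3 - <<'E'
from h import *
t=np.radians(30)
p=tcp_for(-.213-.036-.012,.032,.009,t); print(p)
move(p+[0,0,.022],frame(t)); move(p,frame(t))
E
```

```text
[ 0.34649752 -0.00243698  0.15912624]
slide cm [0.   1.87 1.31] rot deg [-0.09 -0.08 -0.01]
slide cm [-0.    0.77  3.22] rot deg [-0.09 -0.08 -0.01]
```

Emit:
{"api": "step_arm", "payload": {
  "rows": [
    {"slide": [0,1.9,1.3],"rotation": [0,0,0],"hand": 5},
    {"slide": [0,1.9,1.3],"rotation": [0,0,0],"hand": 5},
    {"slide": [0,1.3,2.2],"rotation": [0,0,0],"hand": 5},
    {"slide": [0,0.8,3.2],"rotation": [0,0,0],"hand": 5},
    {"slide": [0,0.8,3.2],"rotation": [0,0,0],"hand": 5},
    {"slide": [0,0.8,3.2],"rotation": [0,0,0],"hand": 5}
  ]
}}

```text
time_s: 4.37
tcp_pos: [0.3479, -0.0023, 0.1604]
orientation: [2.616, -0.003, 1.333]
force: [0.7, -0.2, -0.0]
width: 0.05
```

```bash
python3 - <<'E'
from h import *
t=np.radians(30)
p=tcp_for(-.213-.036-.012,.032,.009,t)
move(p,frame(t)); o=arm.observe(); print(o["joint_positions"].round(3),o["tcp_pos"],o["time_s"],o["force"])
c=arm.read_camera("scene"); save(c,"s3.png",(260,110,380,220),6)
R=Ro.from_euler("xyz",o["orientation"]).as_matrix()
# expected contact-corner pixels for check
P=[o["tcp_pos"]+R@[s*.025,y,.167] for s in(-1,1) for y in(.011,-.011)]; print(np.array(P).round(3), ((proj(c,P)-[260,110])*6).round())
E
```

```text
slide cm [-0.05 -0.18  0.04] rot deg [ 0.09 -0.14 -0.05]
[ 0.053  0.218 -1.262 -0.417 -0.142  0.255] [ 0.34791429 -0.00230525  0.16035054] 4.3667 [ 0.71705903 -0.15260368 -0.02431084]
[[ 0.433 -0.048  0.021]
 [ 0.414 -0.044  0.01 ]
 [ 0.445  0.     0.021]
 [ 0.426  0.005  0.01 ]] [[395. 451.]
 [426. 459.]
 [464. 494.]
 [495. 502.]]
```

View pics/s3.png

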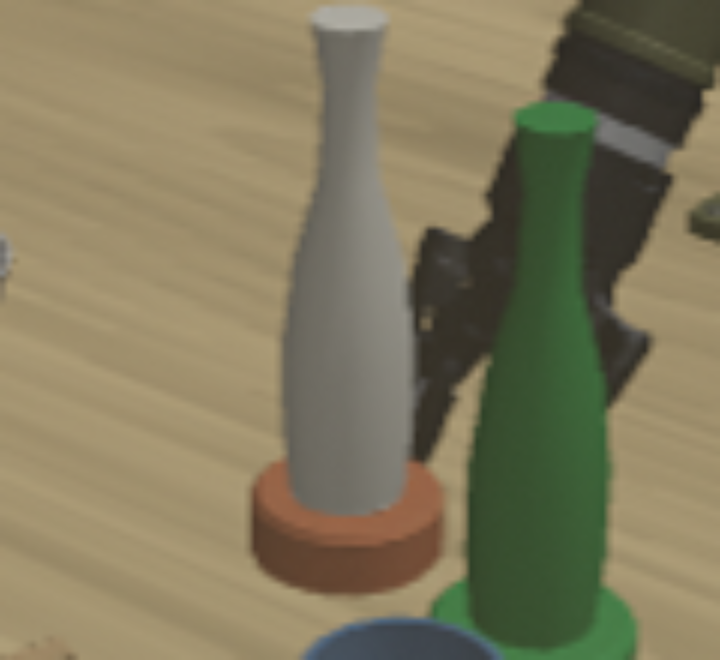

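Emit:
{"api": "step_arm", "payload": {
  "rows": [
    {"slide": [0,0.26,0.15],"rotation": [0,0,0],"hand": 5},
    {"slide": [0,0.52,0.3],"rotation": [0,0,0],"hand": 5},
    {"slide": [0,0.78,0.45],"rotation": [0,0,0],"hand": 5},
    {"slide": [0,0.95,0.55],"rotation": [0,0,0],"hand": 5},
    {"slide": [0,1.13,0.65],"rotation": [0,0,0],"hand": 5},
    {"slide": [0,1.3,0.75],"rotation": [0,0,0],"hand": 5},
    {"slide": [0,1.56,0.9],"rotation": [0,0,0],"hand": 5},
    {"slide": [-0.1,1.82,1.05],"rotation": [0,0,0],"hand": 5},
    {"slide": [-0.2,2.08,1.2],"rotation": [0,0,0],"hand": 5},
    {"slide": [-0.3,2.34,1.35],"rotation": [0,0,0],"hand": 5}
  ]
}}

```text
time_s: 5.25
tcp_pos: [0.3745, -0.0117, 0.1595]
orientation: [2.617, -0.003, 1.334]
force: [-1.7, 2.0, -1.9]
width: 0.0501
```

```bash
cat >> h.py <<'E'
def vase(n,pic=None,crop=None,s=4):
    """vase axis (bay u,v) from pixels near the expected fork front, by its glaze/foot surfaces; tilt from lip vs foot"""
    c=arm.read_camera(n); o=arm.observe(); R=Ro.from_euler("xyz",o["orientation"]).as_matrix(); f=o["tcp_pos"]+R@[0,.011,.167]
    e=uv(f)+[.036,0]; ex=xy(*e); ys,xs=np.mgrid[0:400,0:640]; px=np.c_[xs.ravel(),ys.ravel()]
    g=c["pixels"].reshape(-1,3).astype(int); W=world(c,px[c["z_map"].ravel()>0]); g=g[c["z_map"].ravel()>0]
    near=np.hypot(*(W[:,:2]-ex).T)<.07; white=near&(g.max(1)-g.min(1)<30)&(g.min(1)>70)
    red=near&(g[:,0]-g[:,2]>45)&(W[:,2]>.006)&(W[:,2]<.024)&(g[:,0]>1.5*g[:,1])
    b=white&(W[:,2]>.06)&(W[:,2]<.1); l=white&(W[:,2]>.244)
    print("t",o["time_s"],"front uv",uv(f).round(4),"low z",(o["tcp_pos"]+R@[0,-.011,.167])[2].round(4),"exp vase",e.round(4),"force",o["force"].round(1),"j3",o["joint_positions"][2].round(3))
    for k,r,nm in((b,.029,"body"),(red,.044,"foot")):
        if k.sum()>15:
            q=circ(W[k],r,ex); print(n,nm,k.sum(),"uv",uv(q.x).round(4),"res",np.abs(q.fun).mean().round(2))
    if l.sum(): print("lip",l.sum(),uv((W[l].max(0)+W[l].min(0))/2).round(4), "z",W[l,2].max().round(3))
    if pic: save(c,pic,crop,s)
E
python3 -c "
from h import *
vase('scene'); vase('top')"
```

```text
t 5.3 front uv [-0.2304  0.03  ] low z 0.0098 exp vase [-0.1944  0.03  ] force [-1.1  0.1 -1. ] j3 -1.205
scene body 306 uv [-0.1975  0.0315] res 1.24
lip 77 [-0.1949  0.0331] z 0.253
t 5.35 front uv [-0.2305  0.03  ] low z 0.0099 exp vase [-0.1945  0.03  ] force [-1.   0.4 -0.6] j3 -1.206
lip 165 [-0.1958  0.0322] z 0.255
```

Emit:
{"api": "step_arm", "payload": {
  "rows": [
    {"slide": [-0.13,0.35,0.2],"rotation": [0,0,0],"hand": 5},
    {"slide": [-0.26,0.69,0.4],"rotation": [0,0,0],"hand": 5},
    {"slide": [-0.39,1.04,0.6],"rotation": [0,0,0],"hand": 5},
    {"slide": [-0.52,1.39,0.8],"rotation": [0,0,0],"hand": 5},
    {"slide": [-0.65,1.73,1.0],"rotation": [0,0,0],"hand": 5},
    {"slide": [-0.78,2.08,1.2],"rotation": [0,0,0],"hand": 5},
    {"slide": [-0.91,2.42,1.4],"rotation": [0,0,0],"hand": 5},
    {"slide": [-1.04,2.77,1.6],"rotation": [0,0,0],"hand": 5},
    {"slide": [-1.17,3.12,1.8],"rotation": [0,0,0],"hand": 5},
    {"slide": [-1.3,3.46,2.0],"rotation": [0,0,0],"hand": 5}
  ]
}}

```text
time_s: 6.18
tcp_pos: [0.4103, -0.034, 0.1597]
orientation: [2.617, -0.003, 1.333]
force: [-2.4, 1.8, -0.5]
width: 0.0497
```

```bash
python3 -c "
from h import *
vase('scene','s4.png',(220,110,340,230),5); vase('top')
move(arm.observe()['tcp_pos'],frame(np.radians(30)))"
```

```text
t 6.2333 front uv [-0.1901  0.0166] low z 0.0101 exp vase [-0.1541  0.0166] force [-0.7  0.  -1.3] j3 -1.127
scene body 310 uv [-0.1575  0.0181] res 1.16
lip 80 [-0.1556  0.0195] z 0.252
t 6.2833 front uv [-0.1903  0.0166] low z 0.0101 exp vase [-0.1543  0.0166] force [-1.2  0.4 -0.3] j3 -1.127
top body 24 uv [-0.1554  0.0185] res 0.2
lip 162 [-0.156   0.0189] z 0.255
slide cm [0. 0. 0.] rot deg [ 0.18 -0.1  -0.1 ]
```

View pics/s4.png

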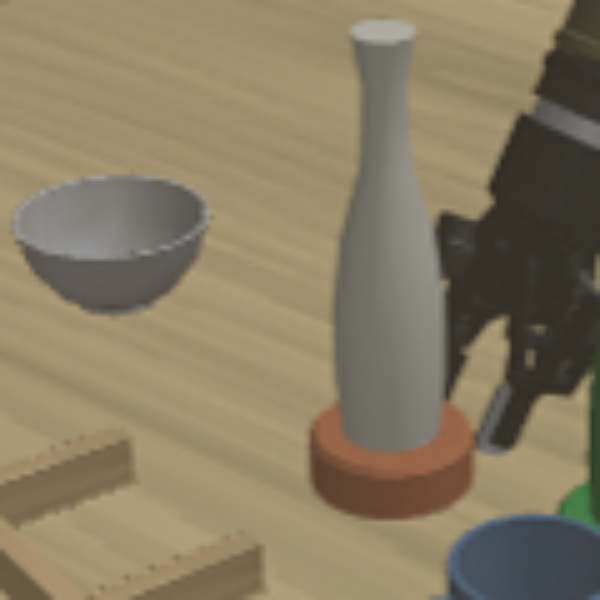

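The vase stands upright at bay u≈-156, v≈+19 mm (crop foot at (390,465)); a gap shows between fork and glaze, and the foot's path to the mouth is clear. I'll keep pushing.

Emit:
{"api": "step_arm", "payload": {
  "rows": [
    {"slide": [-0.16,0.39,0.22],"rotation": [0,0,0],"hand": 5},
    {"slide": [-0.32,0.78,0.45],"rotation": [0,0,0],"hand": 5},
    {"slide": [-0.48,1.17,0.68],"rotation": [0,0,0],"hand": 5},
    {"slide": [-0.64,1.56,0.9],"rotation": [0,0,0],"hand": 5},
    {"slide": [-0.8,1.95,1.12],"rotation": [0,0,0],"hand": 5},
    {"slide": [-0.96,2.34,1.35],"rotation": [0,0,0],"hand": 5},
    {"slide": [-1.12,2.73,1.58],"rotation": [0,0,0],"hand": 5},
    {"slide": [-1.28,3.12,1.8],"rotation": [0,0,0],"hand": 5},
    {"slide": [-1.44,3.51,2.02],"rotation": [0,0,0],"hand": 5},
    {"slide": [-1.6,3.9,2.25],"rotation": [0,0,0],"hand": 5}
  ]
}}

```text
time_s: 7.12
tcp_pos: [0.4503, -0.0602, 0.1597]
orientation: [2.617, -0.003, 1.333]
force: [-2.6, 1.9, 2.0]
width: 0.05
```

```bash
python3 -c "
from h import *
vase('scene'); vase('top')"
```

```text
t 7.1667 front uv [-0.1448  0.0005] low z 0.0102 exp vase [-0.1088  0.0005] force [-0.3  0.9 -0.8] j3 -1.033
scene body 305 uv [-0.1124  0.0023] res 1.13
lip 80 [-0.111   0.0054] z 0.252
t 7.2167 front uv [-0.1451  0.0005] low z 0.0102 exp vase [-0.1091  0.0005] force [0.  0.2 0.2] j3 -1.034
top body 38 uv [-0.1102  0.0026] res 0.23
lip 153 [-0.1103  0.0023] z 0.255
```

Emit:
{"api": "step_arm", "payload": {
  "rows": [
    {"slide": [0,0.43,0.25],"rotation": [0,0,0],"hand": 5},
    {"slide": [0,0.87,0.5],"rotation": [0,0,0],"hand": 5},
    {"slide": [-0.1,1.3,0.75],"rotation": [0,0,0],"hand": 5},
    {"slide": [-0.1,1.73,1.0],"rotation": [0,0,0],"hand": 5},
    {"slide": [-0.2,2.17,1.25],"rotation": [0,0,0],"hand": 5},
    {"slide": [-0.2,2.6,1.5],"rotation": [0,0,0],"hand": 5},
    {"slide": [-0.2,3.03,1.75],"rotation": [0,0,0],"hand": 5},
    {"slide": [-0.2,3.46,2.0],"rotation": [0,0,0],"hand": 5},
    {"slide": [-0.2,3.9,2.25],"rotation": [0,0,0],"hand": 5},
    {"slide": [-0.2,4.33,2.5],"rotation": [0,0,0],"hand": 5}
  ]
}}

```text
time_s: 8.05
tcp_pos: [0.4986, -0.0737, 0.1597]
orientation: [2.617, -0.002, 1.333]
force: [-1.9, 0.3, -2.1]
width: 0.05
```

```bash
python3 -c "
from h import *
vase('scene','s5.png',(190,120,310,240),5); vase('top')"
```

```text
t 8.1 front uv [-0.0946 -0.001 ] low z 0.0103 exp vase [-0.0586 -0.001 ] force [ 0.   0.2 -1. ] j3 -0.919
scene body 317 uv [-0.0621  0.0001] res 1.09
lip 86 [-0.0601  0.0018] z 0.253
t 8.15 front uv [-0.0948 -0.001 ] low z 0.0105 exp vase [-0.0588 -0.001 ] force [-0.6 -0.6 -0.2] j3 -0.92
top body 55 uv [-0.0599  0.0008] res 0.33
top foot 20 uv [-0.06   0.001] res 0.35
lip 151 [-0.0602  0.0005] z 0.255
```

View pics/s5.png

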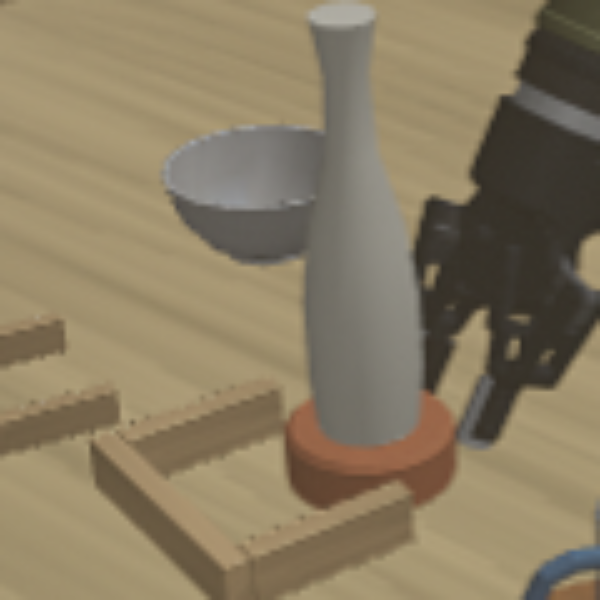

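The foot (370,450) is entering the mouth centred between the rails. I'll push 4.8 cm more, then slow down.

Emit:
{"api": "step_arm", "payload": {
  "rows": [
    {"slide": [0,0.43,0.25],"rotation": [0,0,0],"hand": 5},
    {"slide": [0,0.87,0.5],"rotation": [0,0,0],"hand": 5},
    {"slide": [0,1.3,0.75],"rotation": [0,0,0],"hand": 5},
    {"slide": [0,1.73,1.0],"rotation": [0,0,0],"hand": 5},
    {"slide": [0,2.17,1.25],"rotation": [0,0,0],"hand": 5},
    {"slide": [0,2.6,1.5],"rotation": [0,0,0],"hand": 5},
    {"slide": [0,3.03,1.75],"rotation": [0,0,0],"hand": 5},
    {"slide": [0,3.46,2.0],"rotation": [0,0,0],"hand": 5},
    {"slide": [0,3.81,2.2],"rotation": [0,0,0],"hand": 5},
    {"slide": [0,4.16,2.4],"rotation": [0,0,0],"hand": 5}
  ]
}}

```text
time_s: 8.98
tcp_pos: [0.5452, -0.085, 0.1598]
orientation: [2.617, -0.003, 1.333]
force: [-3.2, 0.9, 1.3]
width: 0.0503
```

```bash
python3 -c "
from h import *
vase('scene'); vase('top')
c=arm.read_camera('top'); W=world(c,np.argwhere(sel('top','bay',(373,143)))[:,::-1]); W=W[(W[:,2]>.024)&(W[:,2]<.036)]; print(len(W),fitbay(W))
"
```

```text
t 9.0333 front uv [-0.0471 -0.001 ] low z 0.0102 exp vase [-0.0111 -0.001 ] force [-1.1 -0.1 -0.5] j3 -0.808
scene body 344 uv [-0.0141 -0.    ] res 1.07
lip 94 [-0.0133  0.0021] z 0.253
t 9.0833 front uv [-0.0473 -0.001 ] low z 0.0103 exp vase [-0.0113 -0.001 ] force [-0.6 -0.  -1.4] j3 -0.808
top body 71 uv [-0.0122  0.0007] res 0.3
top foot 25 uv [-0.0121  0.0009] res 0.44
lip 144 [-0.0126  0.0003] z 0.256
548 (array([ 0.68209586, -0.11777252, -0.23841311]), np.float64(0.010446893498833126))
```

Emit:
{"api": "step_arm", "payload": {
  "rows": [
    {"slide": [0,0.13,0.08],"rotation": [0,0,0],"hand": 5},
    {"slide": [0,0.26,0.15],"rotation": [0,0,0],"hand": 5},
    {"slide": [0,0.39,0.23],"rotation": [0,0,0],"hand": 5},
    {"slide": [0,0.52,0.3],"rotation": [0,0,0],"hand": 5},
    {"slide": [0,0.61,0.35],"rotation": [0,0,0],"hand": 5},
    {"slide": [0,0.69,0.4],"rotation": [0,0,0],"hand": 5},
    {"slide": [0,0.78,0.45],"rotation": [0,0,0],"hand": 5},
    {"slide": [0,0.87,0.5],"rotation": [0,0,0],"hand": 5}
  ]
}}

```text
time_s: 9.85
tcp_pos: [0.5545, -0.0873, 0.1599]
orientation: [2.617, -0.003, 1.333]
force: [-3.9, 1.1, 0.9]
width: 0.0497
```

```bash
python3 -c "
from h import *
vase('scene'); vase('top')
"
```

```text
t 9.9 front uv [-0.0384 -0.001 ] low z 0.0099 exp vase [-0.0024 -0.001 ] force [-2.8  0.   0.4] j3 -0.786
scene body 343 uv [-0.0044  0.0001] res 1.05
lip 94 [-0.0049  0.0035] z 0.253
t 9.95 front uv [-0.0384 -0.001 ] low z 0.0098 exp vase [-0.0024 -0.001 ] force [-1.8 -0.1  1.1] j3 -0.786
top body 68 uv [-0.0036  0.0008] res 0.33
top foot 30 uv [-0.0038  0.0011] res 0.36
lip 148 [-0.0042  0.0007] z 0.256
```

Emit:
{"api": "step_arm", "payload": {
  "rows": [
    {"slide": [0,0.05,0.03],"rotation": [0,0,0],"hand": 5},
    {"slide": [0,0.1,0.05],"rotation": [0,0,0],"hand": 5},
    {"slide": [0,0.14,0.08],"rotation": [0,0,0],"hand": 5},
    {"slide": [0,0.19,0.1],"rotation": [0,0,0],"hand": 5},
    {"slide": [0,0.23,0.13],"rotation": [0,0,0],"hand": 5}
  ]
}}

```text
time_s: 10.37
tcp_pos: [0.5571, -0.0879, 0.1599]
orientation: [2.617, -0.003, 1.333]
force: [-3.9, -0.1, 0.4]
width: 0.0503
```

Emit:
{"api": "step_arm", "payload": {
  "rows": [
    {"slide": [0,0.05,0.03],"rotation": [0,0,0],"hand": 5},
    {"slide": [0,0.09,0.05],"rotation": [0,0,0],"hand": 5}
  ]
}}

```text
time_s: 10.53
tcp_pos: [0.5581, -0.0882, 0.1599]
orientation: [2.617, -0.003, 1.333]
force: [-3.2, 1.0, 0.3]
width: 0.0501
```

```bash
python3 -c "
from h import *
vase('scene'); vase('top')
"
```

```text
t 10.5833 front uv [-0.0348 -0.001 ] low z 0.0099 exp vase [ 0.0012 -0.001 ] force [-2.4  0.4  0.2] j3 -0.777
scene body 344 uv [-0.0007 -0.    ] res 1.05
lip 90 [0.0005 0.0019] z 0.253
t 10.6333 front uv [-0.0348 -0.0011] low z 0.01 exp vase [ 0.0012 -0.0011] force [-2.3  1.2  0.4] j3 -0.778
top body 74 uv [-0.0002  0.0008] res 0.31
top foot 28 uv [-0.     0.001] res 0.48
lip 146 [-0.0002  0.0006] z 0.255
```

Emit:
{"api": "step_arm", "payload": {
  "rows": [
    {"slide": [0,0.03,0.02],"rotation": [0,0,0],"hand": 5},
    {"slide": [0,0.06,0.03],"rotation": [0,0,0],"hand": 5}
  ]
}}

```text
time_s: 10.8
tcp_pos: [0.5587, -0.0883, 0.16]
orientation: [2.617, -0.003, 1.333]
force: [-2.5, 0.9, -0.6]
width: 0.0496
```

Emit:
{"api": "step_arm", "payload": {
  "rows": [
    {"slide": [0,0.03,0.02],"rotation": [0,0,0],"hand": 5},
    {"slide": [0,0.06,0.03],"rotation": [0,0,0],"hand": 5}
  ]
}}

```text
time_s: 10.97
tcp_pos: [0.5594, -0.0885, 0.16]
orientation: [2.617, -0.003, 1.333]
force: [-2.6, -0.1, 0.8]
width: 0.0496
```

Emit:
{"api": "step_arm", "payload": {
  "rows": [
    {"slide": [0,0.03,0.02],"rotation": [0,0,0],"hand": 5},
    {"slide": [0,0.06,0.03],"rotation": [0,0,0],"hand": 5}
  ]
}}

```text
time_s: 11.13
tcp_pos: [0.5597, -0.0886, 0.1599]
orientation: [2.617, -0.003, 1.333]
force: [-5.2, 1.1, 1.8]
width: 0.0501
```

```bash
python3 -c "
from h import *
vase('scene'); vase('top')
c=arm.read_camera('top'); save(c,'t5.png',(320,100,440,200),6)
"
```

```text
t 11.1833 front uv [-0.0335 -0.001 ] low z 0.0098 exp vase [ 0.0025 -0.001 ] force [-4.8  1.6  2.1] j3 -0.773
scene body 338 uv [0.0006 0.0001] res 1.05
lip 91 [0.0028 0.0021] z 0.253
t 11.2333 front uv [-0.0335 -0.001 ] low z 0.0098 exp vase [ 0.0025 -0.001 ] force [-4.8  1.3  1. ] j3 -0.773
top body 66 uv [0.0011 0.0008] res 0.38
top foot 30 uv [0.0008 0.0011] res 0.36
lip 144 [ 0.0014 -0.0002] z 0.254
```

View pics/t5.png

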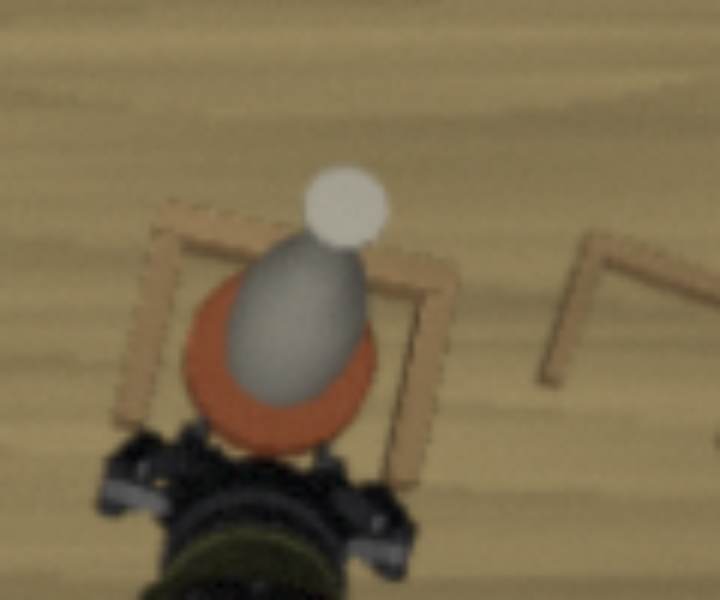

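The foot (280,355) sits between the rails against the back rail, and the force has doubled. One 0.3 mm nudge should confirm contact.

Emit:
{"api": "step_arm", "payload": {
  "rows": [
    {"slide": [0,0.03,0.02],"rotation": [0,0,0],"hand": 5}
  ]
}}

```text
time_s: 11.37
tcp_pos: [0.5598, -0.0886, 0.1598]
orientation: [2.618, -0.003, 1.333]
force: [-7.7, 2.0, 4.4]
width: 0.0501
```

The force rose and the TCP stopped, so the foot is resting on the back rail. I'll retreat straight back, then up.

Emit:
{"api": "step_arm", "payload": {
  "rows": [
    {"slide": [0,-0.17,-0.1],"rotation": [0,0,0],"hand": 5},
    {"slide": [0,-0.52,-0.3],"rotation": [0,0,0],"hand": 5},
    {"slide": [0,-1.3,-0.75],"rotation": [0,0,0],"hand": 5},
    {"slide": [0,-2.6,-1.5],"rotation": [0,0,0],"hand": 5},
    {"slide": [0,-4.3,-2.5],"rotation": [0,0,0],"hand": 5},
    {"slide": [0,-6.1,-3.5],"rotation": [0,0,0],"hand": 5},
    {"slide": [0,-7.8,-4.5],"rotation": [0,0,0],"hand": 5},
    {"slide": [0,-6.8,-6.2],"rotation": [0,0,0],"hand": 5},
    {"slide": [0,-5.3,-8.8],"rotation": [0,0,0],"hand": 5},
    {"slide": [0,-5.3,-8.8],"rotation": [0,0,0],"hand": 5}
  ]
}}

```text
time_s: 12.2
tcp_pos: [0.475, -0.0679, 0.2145]
orientation: [2.606, -0.003, 1.333]
force: [2.0, -0.2, 0.5]
width: 0.0499
```

```bash
python3 - <<'E'
from h import *
o=arm.observe(); print(o["tcp_pos"],o["force"],o["time_s"])
for n in("scene","top"):
    c=arm.read_camera(n); ys,xs=np.mgrid[0:400,0:640]; k=c["z_map"].ravel()>0
    g=c["pixels"].reshape(-1,3).astype(int)[k]; W=world(c,np.c_[xs.ravel(),ys.ravel()][k]); near=np.hypot(*(W[:,:2]-B).T)<.065
    b=near&(W[:,2]>.06)&(W[:,2]<.1); q=circ(W[b],.029,B); l=near&(W[:,2]>.244)
    f=near&(W[:,2]>.008)&(W[:,2]<.024)&(g[:,0]>1.5*g[:,1]); qf=circ(W[f],.044,B)
    print(n,"body",uv(q.x).round(4),"foot",f.sum(),uv(qf.x).round(4),"lip",uv((W[l].max(0)+W[l].min(0))/2).round(4))
    for lab in("mug","jar","bowl"):
        print(lab,[np.median(world(c,np.argwhere(d["region"])[:,::-1]),0).round(3) for d in arm.cut_out(n,lab)[:1]])
    if n=="scene": save(c,"s7.png",(150,90,470,290),2.5)
E
```

```text
[ 0.47502606 -0.06789089  0.21448588] [ 1.97900722 -0.24127521  0.54686104] 12.2
scene body [0.0005 0.0001] foot 0 [0. 0.] lip [0.0027 0.0015]
mug [array([0.713, 0.145, 0.012])]
jar [array([0.526, 0.338, 0.069])]
bowl [array([ 0.453, -0.338,  0.042])]
top body [0.001  0.0008] foot 26 [0.0009 0.0009] lip [ 0.0014 -0.0003]
mug [array([0.674, 0.134, 0.044])]
jar [array([0.495, 0.318, 0.1  ])]
bowl [array([ 0.485, -0.34 ,  0.023])]
```

View pics/s7.png

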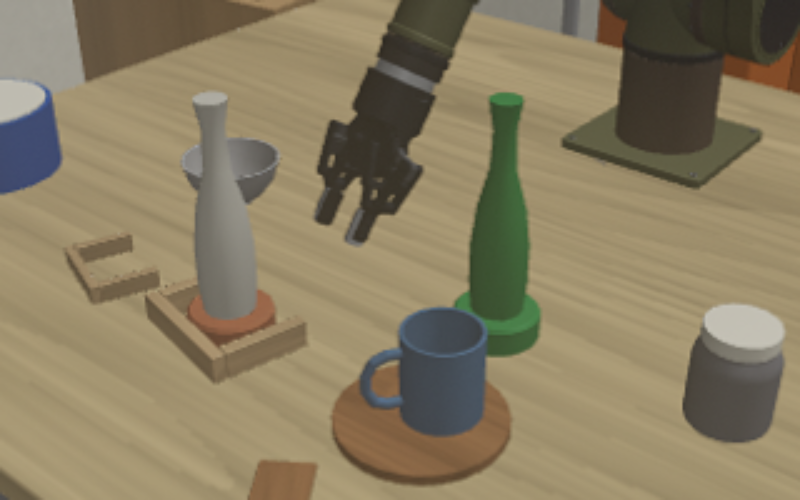

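The white vase stands upright in the bay (foot at (232,312)) with the robot clear of it. The bystanders haven't moved: the mug's scene reading picked up the bat this time, but its top reading is unchanged, and the scene bowl reading is low only because the vase hides part of it.

```bash
python3 -c "
from station import arm
print(arm.finish_job())"
```

```text
the job is handed in; nothing more can be done
None
```

The white vase is in the larger bay with its foot against the back rail, and I have handed the job in. It took about 12 s on the robot's clock.

**How it was done:** I pushed it with a half-open fork, leaning 30° away from the vase, touching only the clay foot at about 20 mm height. I had planned a 40° lean, but the elbow joint reached the end of its range there (it read -1.281 against -1.28), so I reduced it. I advanced slowly at the end until the push force rose from about 3 N to about 9 N, mostly horizontal, and the tool stopped. Then I backed straight off and up.

**Last checks, after the retreat:**
- **Position:** the top camera puts the vase's axis at x ≈ +1 mm, y ≈ +1 mm in the bay, against a target of +1 mm and within 12 mm. The scene camera agrees to about 0.5 mm.
- **Upright:** the lip is above the foot to within about 3 mm, which is the cameras' accuracy.
- **Bystanders:** the jar, and the mug and bowl seen from the top camera, read the same as at the start.

**Readings that disagreed:**
- The scene camera's last mug reading landed on the bat.
- Its bowl reading was off because the vase partly hid the bowl.
- The scene camera could not check the foot itself at the end, because the rails hide it.

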